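# Clamp a control module in the cam-lever fixture

### The arm

A 6-joint arm with a two-finger parallel gripper is mounted at the origin on the work surface. World frame = base frame: x ahead of the robot, y to its left, z up, the work surface at z = 0. Lengths are in m, angles in rad, forces in N, time in s.
With the tool pointing down it reaches from about 0.35 to 0.775 m from the base axis. Payload 7.3 kg.
Tool frame: the origin (TCP) lies on the centre line of the jaws, within the pads' length; the fingertips stand 17 mm ahead of it and the grasp point (between the pads) lies 2 mm behind it (robot.tcp_to_tips is the distance from the TCP to the fingertips, in m); z points along the fingers, y is the line along which they close (so a half turn about z gives the same grasp; the last joint's range is limited). The gripper opens to 92 mm and grips with 3 to 60 N. Pads are 19 mm wide; open, the fingers measure 130 mm over their backs; the gripper's body (75 mm by 190 mm) begins 47 mm behind the grasp point.
Start: joints at [1.077, 0.342, 1.524, -0, 1.275, -0.146], TCP at [0.179, 0.494, 0.244] pointing down, gripper open.
Joint ranges: [-2.53, 2.53], [-0.77, 2.02], [0.04, 2.7], [-1, 4.14], [0.28, 2.66], [-3.11, 3.11]. Speed limits (rad/s): [2.57, 2.57, 3.14, 3.14, 3.14, 3.14].

### API

Orientations are given as [roll, pitch, yaw] about the fixed x, y, z axes, in that order (R = Rz(yaw) Ry(pitch) Rx(roll)).
In Python, from cell import robot gives the robot as it stands. The module is installed in compiled form; this text tells all that it offers.
- The arm moves only by the tool carry_out, never from a script. Its argument "commands" is a list of rows, each a list of 3 entries, a list of its own where there are three numbers: the shift along the tool's x, y, z in m, then the turn about the tool's z in rad, then the opening, from 0 (shut) to 1 (fully open). In form: [[[dx, dy, dz], yaw, claw], ...]. A call has 1 to 20 rows; each row shifts and turns the commanded pose from where the row before left it, along the tool's axes as they then stand; what a row does not reach is not made up. A row lasts 1/8 s, in which the tool goes at most 62.5 mm and 10.7 degrees, less where a joint would pass 70% of its speed; a pose out of reach is approached as far as the arm can. A call is refused whole if a number of a shift passes 0.0625 or a number of a turn 0.188, either way. A call with a gripper value outside its range is refused whole. The fingers move at their own pace and stop on an object; "newtons" is the grip in N (left out, the last holds). Time passes only in rows, so rows that do not move let the fingers close. It gives the time, the measured TCP pose, the force, the opening and the grip force at its end, in the units of the state.
- robot.observe(): the state, without advancing time (a new reading comes with each control period).
- robot.read_camera(name): name is "scene" or "side" or "wrist"; returns a dict with "pixels" (420x560x3 uint8, red, green, blue), "fx", "fy", "cx", "cy" (pixels), "view" (4x4, takes a point from world to camera coordinates); the wrist camera has in their place "T_tool_cam" (4x4, takes a point from camera to tool coordinates, whose origin is the TCP and whose axes are the flange's). Camera axes: x right, y up, looking along -z (the intrinsics and any distortion apply to the point x, -y, -z); pixel columns grow to the right and rows downward; lengths in m; the calibration is good to about 2 mm. A picture is of the moment at which its call begins: read the wrist's pose just before it. There is no depth.
- robot.hand_in(): hands the job in; it is judged then, once.
Trained networks look in a picture, given as the dict that the camera call returned (one of the last four; its "shot" number tells which), for a name from the list of things; names that differ only in an ending like _2 or _b are one class to them, and where a whole thing is asked for, a point or a joint stands for the part that bears it (a point fixed in the world has none). Each returns a list of dicts, best first, with "p" (0 to 1); they miss things now and then, are a little off and sometimes report something else, mostly with a low value. They report only what shows in the picture. A call takes as long as a camera call. They do not tell look-alikes from the thing itself.
- robot.find_in(picture, name): "at" ([column, row] in pixels, amid what is visible of it).
- robot.tip_of(picture, name): "at" ([column, row] in pixels: a listed point, or the origin of a listed thing).
The state is a dict: "time": time; "qpos": joint angles; "qvel": joint speeds; "joint_efforts": joint torques, N m; "tool_pos": TCP position; "tool_rot": TCP orientation; "contact_force": force on the tool from outside, world axes, zero at the start; "torque": the same for the moment, N m; "opening": finger opening in m; "grip_force": force on a finger pad.
Only numpy, scipy, OpenCV 4.12 (cv2) and the standard library are available. Lean on these libraries where they do the work, as an engineer would, in place of code of your own. Each camera call takes 0.05 s, during which the arm holds its last target. There are 200 camera calls.

### The job

Set the finned control module flat in the channel of the cam clamp fixture and push it along until it bears firmly but gently against the end stop (about 8 N, never over 20), with the clamp lever still open. Then let go of it and swing the lever round until it snaps over center and stays shut, so the rubber pad holds the module tight against the jaw and the stop. Never push on the fixture or its lever with more than 30 N, and leave the other things on the table where they are.

Things in the scene. Friction and masses are not known exactly. Their poses are not given: they have to be found in the camera images.
- module: Car control module to clamp, bare cast aluminium, 0.28 to 0.52 kg, loose. Flange 90 (x) x 60 (y) x 14 mm high; centred on it a housing 70 (x) x 40 (y) mm, top at 44 mm, with fins and a black connector face. Origin: centre of its underside. Lies flat at the left (+y), x within 35 degrees of world x. Grip the housing across y (40 mm). Either end may face the stop.
- fixture: Cam clamp fixture screwed to the table. Origin: under the channel's middle, at table level; x along the channel to the end stop, y to the fixed jaw. Steel base plate 12 mm thick, x -100 to 135, y -115 to 70 mm; the module stands on it (z = 12 mm). Channel 70 mm wide, y -35 (open pad) to 35 mm (jaw), open at -x. Behind the pad a plunger guide: x -25 to 25, y -57 to -47, top at z = 34 mm.
- jaw_face (a point): Middle of the fixed jaw's face, at its foot, fixture x 0, y 35, z 12 mm. The jaw is a steel bar 120 mm long (x), 20 mm thick, 12 mm high (top at z = 24 mm).
- lever_pin (a point): Vertical pin about which the clamp lever turns, at fixture x 0, y -85 mm; the point lies on top of it, 52 mm above the table.
- end_stop: End stop: fixed steel block, 26 x 44 x 20 mm, at the channel's +x end; origin under its centre, fixture x 97 mm. Its screw carries a stop plate, 36 mm wide, 13 mm high, with a rubber face that gives 2 mm (under 2 N), then is hard. The face is set differently each time, at fixture x = 35 to 55 mm, not in this pose: look or feel for it. Seated, the module's origin is 43 to 45 mm short of it.
- pad: Rubber pressure pad of the clamp, 34 x 10 x 12 mm, on a springy plunger. Origin: middle of its face, which looks to the fixture's +y; axes as the fixture's. While the lever shuts it moves about 15 mm towards the fixed jaw, slanting a little to the end stop, and holds the module against the jaw with about 15 N.
- clamp_lever (a joint): Clamp lever angle, rad. 0 = open: arm to the fixture's -y. Grows clockwise seen from above; 1.6 = shut on its stop: arm to the fixture's -x. A spring resists, most at about 0.8 rad (about 11 N at the knob), up to the center at about 1.35; let go before that it springs open, past it it snaps shut by itself. Starts open.
- lever_knob (a point): Top of the lever's knob: an upright black round post, 18 mm thick, 100 mm from the lever's pin, from z = 40 to 90 mm above the table. Steel lever arm, 16 mm wide, z = 40 to 48 mm.
- relay: Black relay, 28 x 28 x 38 mm; leave alone. Origin: centre of its underside.
- motor: Small round steel motor, 44 mm thick, 62 mm high; leave alone. Origin: centre of its underside.
- screwdriver: Screwdriver lying on the table; leave alone.
- wrench: Wrench lying on the table; leave alone.
- grease_can: Black can, 90 mm thick, 90 mm high; leave alone. Origin: centre of its underside.
- mug: White mug, 80 mm thick, 90 mm high; leave alone. Origin: centre of its underside.
There are look-alikes about, which are no part of the job. What is shaped like the module but purple is not meant.

How it is judged:
On the way, in this order (a step that is already met when the one before it is completed fails the run):
1. the module stands flat in the channel and is pushed firmly (over 3 N) against the end stop while the lever is open (under 0.5 rad) (x of module in the frame of fixture between -0.014 and 0.014 m and y of module in the frame of fixture between -0.009 and 0.009 m and z of module in the frame of fixture below 0.0145 m and angle between the x axis of module and the x axis of fixture, either way round below 0.08 rad and contact force between module and end_stop above 3 N and value of joint clamp_lever below 0.5 rad), for 0.1 s.
2. the robot has let go of the module and the lever has been swung past its center (over 1.45 rad) (value of joint clamp_lever above 1.45 rad and contact force between the fingers and module below 0.2 N), for 0.1 s.
At the end, for the whole second after the job is handed in: Lever shut (over 1.53 rad) and still; module flat on the fixture's base, square (within 0.08 rad) between pad and fixed jaw, its end touching the end stop (over 0.1 N), at rest, and pressed by the pad with over 5 N; nothing touched by the robot (x of module in the frame of fixture between -0.014 and 0.014 m and y of module in the frame of fixture between -0.009 and 0.009 m and z of module in the frame of fixture below 0.0145 m and angle between the x axis of module and the x axis of fixture, either way round below 0.08 rad and value of joint clamp_lever above 1.53 rad and contact force between pad and module above 5 N and contact force between module and end_stop above 0.1 N and angle between module's own z axis and vertical below 0.05 rad and linear speed of module below 0.01 m/s and velocity of joint clamp_lever between -0.05 and 0.05 rad/s).
It fails at once if the robot pushes on the fixture, lever included, with more than 30 N (contact force between any of the arm, the fingers and fixture above 30 N).
It fails at once if the module is pushed against the end stop with more than 20 N (contact force between module and end_stop above 20 N).
It fails at once if another thing on the table is moved by more than 30 mm (distance of any of relay, motor, screwdriver, wrench, grease_can, mug from where it was at the start of the episode above 0.03 m).
It also fails if it takes over 72 s, if anything falls off the work surface, if the arm or the gripper's body presses on something with over 40 N, if the wrist force passes 120 N, or if a joint passes its speed limit or range.

## Working session

There is one attempt and no reset: what is moved stays moved. The work goes in short steps, Python scripts to look and compute and a tool call to move; the robot and the scene stay as the last step left them, time stands still between calls to the robot, and variables do not carry over. Pictures are saved under pics/ and viewed, at most 10 in all, crops included, and the job is handed in when it is done.

Besides the shell and the picture viewer there is one more tool, called after "Emit:" by a JSON object that holds its "name" and its "arguments", one argument or row to a line. carry_out: Moves the arm, as the interface text tells. Its arguments: {"type":"object","properties":{"commands":{"type":"array"},"newtons":{"type":"number"}},"required":["commands"]}

```bash
mkdir -p pics
cat > h.py <<'E'
import numpy as np, cv2
from scipy.spatial.transform import Rotation as Ro
from cell import robot
def look(cam,save=None):
    s=robot.observe(); p=robot.read_camera(cam)
    if 'view' in p: M=np.linalg.inv(np.array(p['view']))
    else:
        T=np.eye(4);T[:3,:3]=Ro.from_euler('xyz',s['tool_rot']).as_matrix();T[:3,3]=s['tool_pos'];M=T@np.array(p['T_tool_cam'])
    p['M']=M
    if save: cv2.imwrite('pics/'+save,np.array(p['pixels'])[:,:,::-1])
    return p
def ray(p,uv,z):
    d=np.array([(uv[0]-p['cx'])/p['fx'],-(uv[1]-p['cy'])/p['fy'],-1.]);d=p['M'][:3,:3]@d;o=p['M'][:3,3]
    return o+d*(z-o[2])/d[2]
def proj(p,X):
    c=np.linalg.inv(p['M'])@np.append(X,1);return np.array([p['cx']-p['fx']*c[0]/c[2],p['cy']+p['fy']*c[1]/c[2]])
def world2tool(v):
    s=robot.observe();return Ro.from_euler('xyz',s['tool_rot']).as_matrix().T@np.array(v)
E
python3 - <<'E'
from h import *
ps={c:look(c,c+'0.png') for c in ('scene','side','wrist')}
print(robot.observe()); print({c:[k for k in p if k!='pixels'] for c,p in ps.items()})
Z=dict(module=0,fixture=0,jaw_face=.012,lever_pin=.052,end_stop=0,pad=.03,lever_knob=.09,relay=0,motor=0,grease_can=0,mug=0)
for c,p in ps.items():
    for n,z in Z.items():
        for r in robot.tip_of(p,n)[:2]:
            if r['p']>.2: print(c,n,round(r['p'],2),np.round(r['at']),np.round(ray(p,r['at'],z),3))
E
python3 -c "
import cv2,numpy as np
a=cv2.imread('pics/scene0.png');b=cv2.imread('pics/side0.png')
"
```

```text
{'time': 0.15, 'qpos': array([ 1.07699502e+00,  3.42566848e-01,  1.52478989e+00,  2.32579540e-06,
        1.27542839e+00, -1.46051531e-01]), 'qvel': array([ 1.63390421e-04, -3.59536737e-03, -1.89692464e-03, -6.72787734e-05,
       -2.49723337e-03, -1.68027367e-04]), 'joint_efforts': array([ 1.09065630e-03, -4.31469119e+01, -2.44355035e+01,  7.16107129e-02,
        5.37945027e-02, -9.40932273e-05]), 'tool_pos': array([0.17877568, 0.49331425, 0.24320514]), 'tool_rot': array([-3.14041320e+00, -1.75744686e-04,  2.79384210e+00]), 'contact_force': array([ 0.81670937, -0.16038393, -0.0447953 ]), 'torque': array([ 0.0042333 , -0.02689619,  0.02630034]), 'grip_force': 0.0, 'opening': 0.0919008911237624}
{'scene': ['fx', 'fy', 'cx', 'cy', 'view', 'shot', 'M'], 'side': ['fx', 'fy', 'cx', 'cy', 'view', 'shot', 'M'], 'wrist': ['fx', 'fy', 'cx', 'cy', 'T_tool_cam', 'shot', 'M']}
scene module 0.68 [404. 221.] [0.497 0.339 0.   ]
scene module 0.65 [437. 267.] [0.625 0.432 0.   ]
scene fixture 0.82 [287. 232.] [0.583 0.023 0.   ]
scene jaw_face 0.67 [302. 225.] [0.56  0.062 0.012]
scene lever_pin 0.8
[... 512 characters left out ...]
1 [241. 169.] [0.62  0.411 0.   ]
side fixture 0.66 [288. 238.] [0.574 0.019 0.   ]
side fixture 0.24 [311. 220.] [0.663 0.059 0.   ]
side jaw_face 0.77 [278. 226.] [0.568 0.061 0.012]
side lever_pin 0.56 [312. 232.] [ 0.597 -0.049  0.052]
side end_stop 0.79 [312. 219.] [0.668 0.061 0.   ]
side lever_knob 0.61 [346. 244.] [ 0.607 -0.158  0.09 ]
side relay 0.53 [181. 223.] [0.358 0.2   0.   ]
side relay 0.31 [168. 206.] [0.351 0.296 0.   ]
side motor 0.78 [166. 204.] [0.351 0.31  0.   ]
side grease_can 0.67 [449. 322.] [ 0.715 -0.357  0.   ]
side grease_can 0.43 [213. 188.] [0.496 0.331 0.   ]
side mug 0.87 [395. 382.] [ 0.535 -0.41  -0.   ]
wrist motor 0.63 [193. 349.] [ 0.355  0.311 -0.   ]
```

View pics/scene0.png

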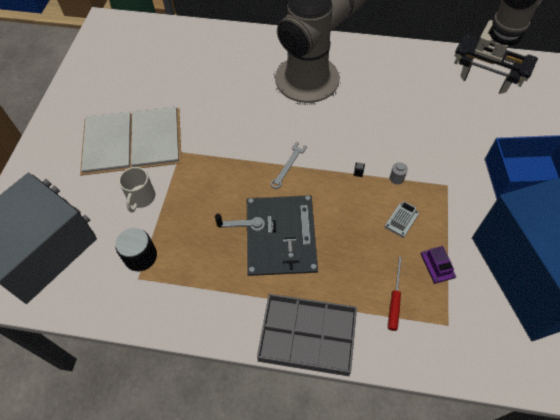

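View pics/side0.png

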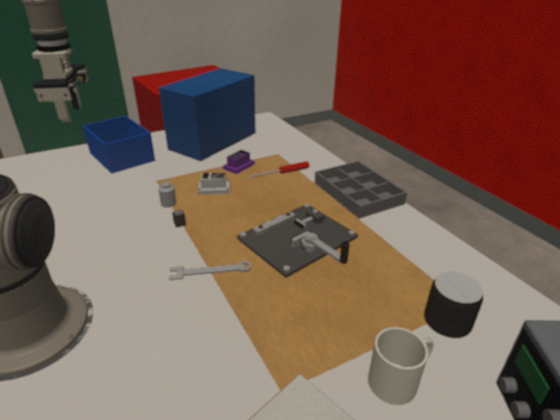

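The side and scene views show two module shapes: bare grey aluminium at scene (403,219) / side (214,183), and purple at scene (438,264) / side (239,161). The lever knob is at scene (218,219) and the fixture plate at about (282,235). I choose the grey one. I'll check it in a close crop and work out the geometry for the first move.

Run:
```python
from h import *
a=cv2.imread('pics/scene0.png');
c1=cv2.resize(a[190:290,370:470],None,fx=4,fy=4,interpolation=2)
c2=cv2.resize(a[185:285,205:330],None,fx=3.2,fy=4,interpolation=2)
cv2.imwrite('pics/crop1.png',np.hstack([c1,c2[:400]]))
p=robot.read_camera('wrist'); print(np.round(p['T_tool_cam'],3),p['fx'],p['cx'],p['cy'])
p=look('scene')
# plate corners
for uv in [(247,197),(313,196),(317,272),(248,273)]: print(np.round(ray(p,uv,.012),3))
# housing/flange corners by eye later
```

```text
[[-0.     0.953  0.303  0.083]
 [ 1.     0.    -0.    -0.001]
 [-0.001  0.303 -0.953 -0.141]
 [ 0.     0.     0.     1.   ]] 354.6152306245833 277.6208254548763 210.05811555952337
[ 0.495 -0.105  0.012]
[0.463 0.08  0.012]
[0.693 0.121 0.012]
[ 0.723 -0.056  0.012]
```

View pics/crop1.png

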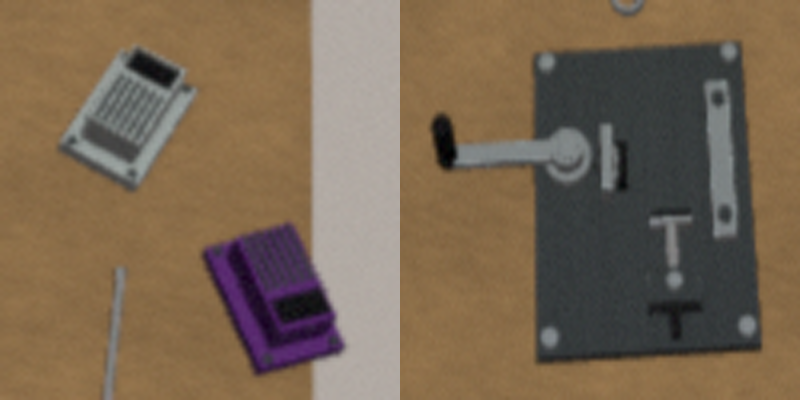

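Crop: the left half shows the bare aluminium module, with the black connector face at its upper-right end, and the purple look-alike below. The right half shows the open lever pointing left, the pad, the jaw bar at right, and the stop plate and screw at bottom centre. The grey module is the right one. Next I measure its yaw.

Run:
```python
from h import *
p=look('scene')
c=[(60,148),(135,187),(196,90)]
X=[ray(p,(370+u/4,190+v/4),.014)[:2] for u,v in c]
for x in X: print(np.round(x,3))
d=X[2]-X[1]; print('len',np.linalg.norm(d),np.linalg.norm(X[1]-X[0]),'yaw',np.arctan2(d[1],d[0]),np.arctan2(-d[1],-d[0]))
ctr=(X[0]+X[2])/2;print(ctr)
s=robot.observe();t=s['tool_pos']
print('tool shift',world2tool([ctr[0]-t[0],ctr[1]-t[1],0]))
```

```text
[0.533 0.287]
[0.555 0.339]
[0.473 0.377]
len 0.0910153253375181 0.056110814431631996 yaw 2.7051992157663896 -0.4363934378234038
[0.50299291 0.33201785]
tool shift [-3.59745125e-01 -4.14494118e-02 -1.67590092e-06]
```

Emit:
{"name": "carry_out", "arguments": {
  "commands": [
    [[-0.06,-0.007,0],0,1],
    [[-0.06,-0.007,0],0,1],
    [[-0.06,-0.007,0],0,1],
    [[-0.06,-0.007,0],0,1],
    [[-0.06,-0.007,0],0,1],
    [[-0.06,-0.007,0],0,1],
    [[0,0,0],0.09,1],
    [[0,0,0],0,1],
    [[0,0,0],0,1]
  ]
}}

```text
time: 3.08
tool_pos: [0.5025, 0.3318, 0.2438]
tool_rot: [3.141, -0.0, 2.706]
contact_force: [-0.7, 0.1, 0.1]
opening: 0.0914
grip_force: 0.0
```

Run:
```python
from h import *
p=look('wrist','w1.png'); s=robot.observe(); print(s['tool_pos'],s['tool_rot'])
for n,z in (('module',0),('motor',0)):
    for r in robot.tip_of(p,n)[:2]: print(n,r['p'],r['at'],ray(p,r['at'],z))
```

```text
[0.50241255 0.33193243 0.24390879] [3.14144193e+00 3.33730049e-05 2.70628028e+00]
module 0.71 [399.1, 230.7] [0.61998739 0.43196773 0.        ]
module 0.57 [276.3, 171.4] [0.49663789 0.33232995 0.        ]
motor 0.69 [202.4, 52.1] [0.35622099 0.31655911 0.        ]
```

View pics/w1.png

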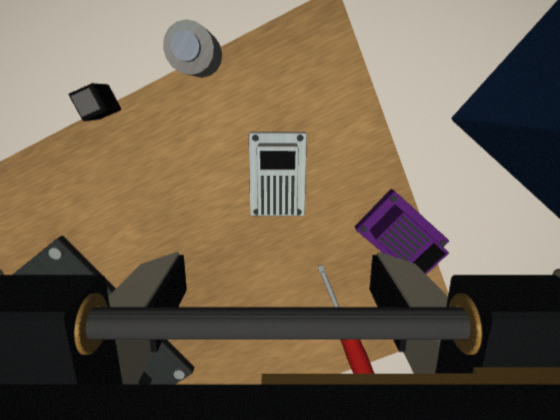

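The wrist view shows the grey module upright at about (277,174), flange corners (249,133) and (305,216), well aligned with the tool. The purple look-alike is at (402,235), the relay at (93,101) and the motor at (190,47).

Run:
```python
from h import *
p=look('wrist')
X=[ray(p,uv,.014) for uv in [(249,133),(306,132),(305,216),(251,216)]]
X=np.array(X);print(X.round(4)); c=X.mean(0);print(c)
d=X[0]+X[1]-X[2]-X[3];print('yaw',np.arctan2(d[1],d[0]),[np.linalg.norm(X[i]-X[i-1]) for i in range(4)])
t=robot.observe()['tool_pos'];print('tool',world2tool([c[0]-t[0],c[1]-t[1],0]))
```

```text
[[0.4461 0.3253 0.014 ]
 [0.4699 0.3787 0.014 ]
 [0.5528 0.3413 0.014 ]
 [0.5276 0.2873 0.014 ]]
[0.4990865  0.33315196 0.014     ]
yaw 2.7116904899552408 [np.float64(0.08989523303099126), np.float64(0.058502746523605806), np.float64(0.09092082475747178), np.float64(0.05959012412058993)]
tool [ 3.65195959e-03 -3.57356326e-04 -1.04672342e-06]
```

Emit:
{"name": "carry_out", "arguments": {
  "commands": [
    [[0.0035,0,0.05],-0.005,1],
    [[0,0,0.05],0,1],
    [[0,0,0.05],0,1],
    [[0,0,0.033],0,1],
    [[0,0,0.02],0,1],
    [[0,0,0],0,1],
    [[0,0,0],0,0.3],
    [[0,0,0],0,0.3],
    [[0,0,0],0,0.3],
    [[0,0,0],0,0.3]
  ],
  "newtons": 30
}}

```text
time: 4.53
tool_pos: [0.5001, 0.333, 0.0412]
tool_rot: [3.141, 0.001, 2.709]
contact_force: [0.6, 0.2, -0.9]
opening: 0.0564
grip_force: 0.0
```

Emit:
{"name": "carry_out", "arguments": {
  "commands": [
    [[0,0,0],0,0.1],
    [[0,0,0],0,0.1],
    [[0,0,0],0,0.1],
    [[0,0,0],0,0.1]
  ]
}}

```text
time: 5.03
tool_pos: [0.4999, 0.3328, 0.0408]
tool_rot: [3.142, 0.0, 2.709]
contact_force: [-0.5, -0.4, 0.9]
opening: 0.0399
grip_force: 30.0
```

Emit:
{"name": "carry_out", "arguments": {
  "commands": [
    [[0,0,-0.03],0,0.1],
    [[0,0,-0.06],0,0.1],
    [[0,0,-0.06],0,0.1],
    [[0,0,-0.06],0,0.1],
    [[-0.0374,-0.0282,0],0,0.1],
    [[-0.0374,-0.0282,0],0,0.1],
    [[-0.0374,-0.0282,0],0,0.1],
    [[-0.0374,-0.0282,0],0,0.1],
    [[-0.0374,-0.0282,0],0,0.1],
    [[-0.0374,-0.0282,0],0,0.1],
    [[-0.0374,-0.0282,0],0,0.1],
    [[0,0,0],-0.153,0.1],
    [[0,0,0],-0.153,0.1],
    [[0,0,0],-0.153,0.1],
    [[0,0,0],-0.153,0.1],
    [[0,0,0],0,0.1],
    [[0,0,0],0,0.1]
  ]
}}

```text
time: 7.15
tool_pos: [0.6545, 0.0439, 0.25]
tool_rot: [3.141, -0.001, -2.965]
contact_force: [0.4, -0.2, -4.5]
opening: 0.0401
grip_force: 30.0
```

Run:
```python
from h import *
p=look('wrist','w2.png'); s=robot.observe(); print(s['tool_pos'],s['tool_rot'],s['contact_force'],s['qpos'])
for n,z in (('fixture',0),('jaw_face',.012),('lever_pin',.052),('end_stop',0),('pad',.02),('lever_knob',.09)):
    for r in robot.tip_of(p,n)[:2]: print(n,r['p'],r['at'],ray(p,r['at'],z))
```

```text
[0.65458541 0.04393115 0.25021546] [ 3.14128440e+00 -8.35045526e-04 -2.96469063e+00] [-0.05509051 -0.2173523  -4.21392617] [-4.97575942e-02  5.88117033e-01  1.10576968e+00  1.13558900e-04
  1.44858889e+00 -1.79746971e+00]
fixture 0.95 [277.7, 94.2] [0.56904445 0.02893854 0.        ]
jaw_face 0.72 [308.7, 91.8] [0.56136558 0.05949002 0.012     ]
lever_pin 0.62 [184.2, 100.4] [ 0.58975842 -0.05416679  0.052     ]
pad 0.57 [244.4, 98.9] [ 0.57943559 -0.00300478  0.02      ]
lever_knob 0.55 [44.2, 100.1] [ 0.60745574 -0.15652237  0.09      ]
lever_knob 0.16 [182.7, 99.1] [ 0.58703246 -0.04613348  0.09      ]
```

View pics/w2.png

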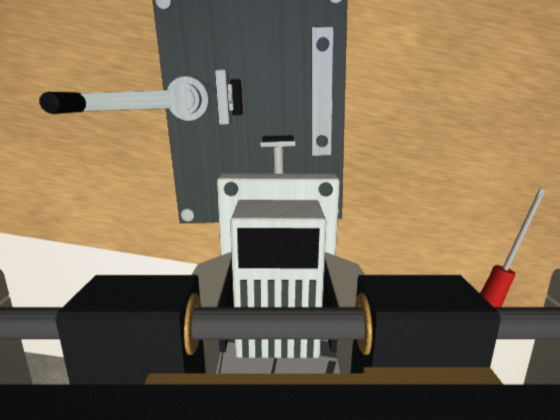

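The view shows the fixture with the lever open to the left (knob at (62,102), pin at (187,99)). The pad is at (238,97), the jaw bar spans (313–331, 28–155), and the stop's rubber face is at about (277,136). The module is held squarely at the bottom centre.

Run:
```python
from h import *
p=look('wrist'); 
f=lambda u,v,z: ray(p,(u,v),z)
a,b=f(313,28,.024),f(313,155,.024);c,d=f(331,28,.024),f(330.5,155,.024)
print('jaw len',np.linalg.norm(b-a),np.linalg.norm(d-c),'thick',np.linalg.norm(c-a))
for q in ((b-a),(d-c)): print('th',np.arctan2(q[1],q[0]))
pin=f(187,99,.052);knob=f(45,102,.09);print('pin',pin,'knob',knob, np.hypot(*(knob-pin)[:2]))
q=pin-knob;print('lever th',np.arctan2(-q[0],q[1]))
q=f(343,215,.012)-f(347,0,.012);print('plate edge',np.arctan2(q[1],q[0]))
q=f(178,222,.012)-f(156,0,.012);print('plate edge',np.arctan2(q[1],q[0]))
for th in (.165,.18,.2):
    R=np.array([[np.cos(th),-np.sin(th)],[np.sin(th),np.cos(th)]])
    jm=(a+b)[:2]/2; jm2=(c+d)[:2]/2
    print(th,'org from jaw',jm-R@[0,.035],jm2-R@[0,.055],'from pin',pin[:2]-R@[0,-.085])
    for z in (.02,.026): print('  stop x',R.T@((f(277.5,135.5,z)[:2])-(jm-R@[0,.035])))
```

```text
jaw len 0.11883544170584252 0.11888662855235102 thick 0.016836031606100643
th 0.20871613061629565
th 0.2197440176817245
pin [ 0.58883651 -0.05215756  0.052     ] knob [ 0.6098372  -0.15651226  0.09      ] 0.10644685006894973
lever th 0.19859074564128032
plate edge 0.2167355469515459
plate edge 0.1865991865887844
0.165 org from jaw [0.56990899 0.02849098] [0.57008922 0.02597677] from pin [0.57487507 0.031688  ]
  stop x [0.04037207 0.0005318 ]
  stop x [0.0397634 0.0005211]
0.18 org from jaw [0.57042619 0.02858109] [0.57090197 0.02611838] from pin [0.573619   0.03146915]
  stop x [ 3.98505232e-02 -6.98790317e-05]
  stop x [ 3.92417591e-02 -7.14484909e-05]
0.2 org from jaw [0.57111358 0.02871329] [0.57198216 0.02632612] from pin [0.57194962 0.03114809]
  stop x [ 0.0391412  -0.00085982]
  stop x [ 0.03853253 -0.00084922]
```

Emit:
{"name": "carry_out", "arguments": {
  "commands": [
    [[0,0,0],-0.023,0.1],
    [[0.0324,0.0009,0],0,0.1],
    [[0.0324,0.0009,0],0,0.1],
    [[0.0324,0.0008,0],0,0.1],
    [[0.0324,0.0008,0],0,0.1],
    [[0,0,0.05],0,0.1],
    [[0,0,0.05],0,0.1],
    [[0,0,0.04],0,0.1],
    [[0,0,0],0,0.1],
    [[0,0,0],0,0.1]
  ]
}}

```text
time: 8.8
tool_pos: [0.5284, 0.0211, 0.1124]
tool_rot: [-3.141, 0.003, -2.939]
contact_force: [0.3, -0.2, -4.2]
opening: 0.0393
grip_force: 30.0
```

Run:
```python
from h import *
p=look('wrist'); s=robot.observe(); print(s['tool_pos'],s['tool_rot'],s['contact_force'])
q=look('scene')
w=p['pixels'][:,:,::-1]; a=q['pixels'][180:285,205:345,::-1]; b=cv2.resize(np.array(a),(560,420),interpolation=2)
cv2.imwrite('pics/w3.png',cv2.resize(np.hstack([w,b]),(800,300),interpolation=cv2.INTER_AREA)); cv2.imwrite('pics/w3full.png',w)
```

```text
[0.52863906 0.0210827  0.1128099 ] [-3.14046026  0.0038461  -2.93910413] [-0.2909927   0.42137304 -4.39790614]
```

View pics/w3.png

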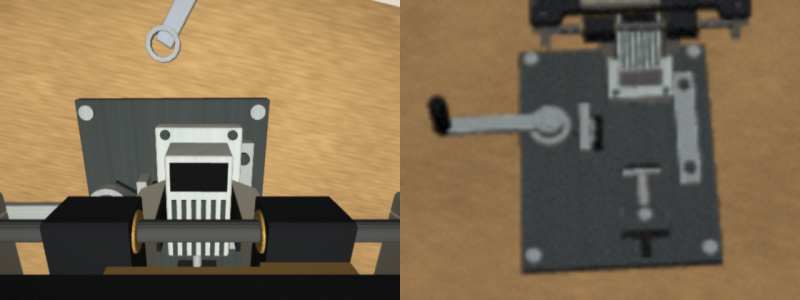

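The view shows the module held over the open end of the channel. The plate's rear corners are at (77,99) and (269,98) in the half-scale left picture, and the stop plate is at (640,168) at right. I check the alignment with the rear plate edge.

Run:
```python
from h import *
p=look('wrist'); g=cv2.cvtColor(np.array(p['pixels']),cv2.COLOR_RGB2GRAY).astype(int)
for c in (140,200,300,350): 
    col=g[120:160,c]; print(c,120+np.argmin(np.diff(col))+.5,end=' ')
for r in (160,180): 
    print(r, 'L',90+np.argmin(np.diff(g[r,90:140]))+.5,'R',355+np.argmax(np.diff(g[r,355:400]))+.5,'flange',200+np.argmax(np.diff(g[r,200:235]))+.5,320+np.argmin(np.diff(g[r,320:350]))+.5)
A=ray(p,(109,140),.012);B=ray(p,(376,138),.012);print(A,B,np.linalg.norm(A-B),'th',np.arctan2(-(B-A)[0],(B-A)[1]))
th=.2;R=np.array([[np.cos(th),-np.sin(th)],[np.sin(th),np.cos(th)]])
print('org',A[:2]-R@[-.1,-.115],B[:2]-R@[-.1,.07])
s=robot.observe();o=(A+B)[:2]/2-R@[-.1,-.0225];print(o,'tcp in fixture',R.T@(s['tool_pos'][:2]-o))
# module top-of-flange rear corners
z=s['tool_pos'][2]-.041+.014
c,d=ray(p,(219,178),z),ray(p,(339,176),z);print(np.linalg.norm(c-d),R.T@((c+d)[:2]/2-o),np.arctan2(-(d-c)[0],(d-c)[1]))
```

```text
140 136.5 200 136.5 300 136.5 350 135.5 160 L 130.5 R 375.5 flange 215.5 326.5
180 L 110.5 R 373.5 flange 216.5 338.5
[ 0.49687718 -0.10142933  0.012     ] [0.4595411  0.07414153 0.012     ] 0.17949682273013456 th 0.20953397797533085
org [0.57203686 0.03114526] [0.57145461 0.0254038 ]
[0.57174574 0.02827453] tcp in fixture [-0.04393678  0.00158004]
0.05791859063780367 [-0.09043521  0.00189392] 0.21920074029014927
```

Emit:
{"name": "carry_out", "arguments": {
  "commands": [
    [[0,0,0.03],0,0.1],
    [[0,0,0.02],0,0.1],
    [[0,0,0.004],0,0.1],
    [[0,0,0],0,0.1]
  ]
}}

```text
time: 9.45
tool_pos: [0.5278, 0.0212, 0.0577]
tool_rot: [-3.141, 0.002, -2.939]
contact_force: [0.5, 0.2, -5.1]
opening: 0.0401
grip_force: 30.0
```

Emit:
{"name": "carry_out", "arguments": {
  "commands": [
    [[0,0,0.002],0,0.1],
    [[0,0,0.002],0,0.1],
    [[0,0,0],0,0.1]
  ]
}}

```text
time: 9.82
tool_pos: [0.5271, 0.0212, 0.0529]
tool_rot: [3.142, 0.0, -2.939]
contact_force: [0.5, -0.8, -4.2]
opening: 0.0396
grip_force: 30.0
```

Emit:
{"name": "carry_out", "arguments": {
  "commands": [
    [[-0.006,0,0],0,0.1],
    [[-0.006,0,0],0,0.1],
    [[-0.006,0,0],0,0.1],
    [[-0.006,0,0],0,0.1],
    [[-0.004,0,0],0,0.1],
    [[-0.002,0,0],0,0.1],
    [[0,0,0],0,0.1],
    [[0,0,0],0,0.1]
  ]
}}

```text
time: 10.82
tool_pos: [0.5567, 0.0273, 0.0528]
tool_rot: [-3.142, 0.001, -2.939]
contact_force: [0.8, 0.8, -2.5]
opening: 0.0399
grip_force: 30.0
```

Emit:
{"name": "carry_out", "arguments": {
  "commands": [
    [[-0.002,0,0],0,0.1],
    [[-0.002,0,0],0,0.1],
    [[-0.001,0,0],0,0.1],
    [[0,0,0],0,0.1],
    [[0,0,0],0,0.1]
  ]
}}

```text
time: 11.45
tool_pos: [0.5615, 0.0282, 0.0528]
tool_rot: [3.142, 0.0, -2.939]
contact_force: [-3.3, -0.7, 1.6]
opening: 0.0394
grip_force: 30.0
```

Emit:
{"name": "carry_out", "arguments": {
  "commands": [
    [[-0.0005,0,0],0,0.1],
    [[0,0,0],0,0.1],
    [[0,0,0],0,0.1]
  ]
}}

```text
time: 11.82
tool_pos: [0.5618, 0.0283, 0.0528]
tool_rot: [3.142, -0.0, -2.939]
contact_force: [-5.3, -2.1, 3.3]
opening: 0.0399
grip_force: 30.0
```

Emit:
{"name": "carry_out", "arguments": {
  "commands": [
    [[-0.0005,0,-0.0003],0,0.1],
    [[0,0,0],0,0.1],
    [[0,0,0],0,0.1]
  ]
}}

```text
time: 12.2
tool_pos: [0.5628, 0.0285, 0.0528]
tool_rot: [-3.142, 0.001, -2.939]
contact_force: [0.9, 0.3, -4.7]
opening: 0.0396
grip_force: 30.0
```

Emit:
{"name": "carry_out", "arguments": {
  "commands": [
    [[-0.001,0,0],0,0.1],
    [[0,0,0],0,0.1],
    [[-0.0005,0,0],0,0.1],
    [[0,0,0],0,0.1]
  ]
}}

```text
time: 12.7
tool_pos: [0.5639, 0.0288, 0.0529]
tool_rot: [3.141, 0.0, -2.939]
contact_force: [0.5, -0.3, -5.3]
opening: 0.0398
grip_force: 30.0
```

Emit:
{"name": "carry_out", "arguments": {
  "commands": [
    [[-0.001,0,0],0,0.1],
    [[0,0,0],0,0.1],
    [[-0.0005,0,0],0,0.1],
    [[0,0,0],0,0.1]
  ]
}}

```text
time: 13.2
tool_pos: [0.5654, 0.029, 0.053]
tool_rot: [3.142, 0.0, -2.939]
contact_force: [-0.4, -0.4, -3.5]
opening: 0.0398
grip_force: 30.0
```

Emit:
{"name": "carry_out", "arguments": {
  "commands": [
    [[-0.001,0,0],0,0.1],
    [[0,0,0],0,0.1],
    [[0,0,0],0,0.1]
  ]
}}

```text
time: 13.58
tool_pos: [0.5662, 0.0293, 0.053]
tool_rot: [3.141, -0.0, -2.939]
contact_force: [-0.9, 0.3, -4.1]
opening: 0.0398
grip_force: 30.0
```

Emit:
{"name": "carry_out", "arguments": {
  "commands": [
    [[-0.0007,0,0],0,0.1],
    [[0,0,0],0,0.1],
    [[0,0,0],0,0.1]
  ]
}}

```text
time: 13.95
tool_pos: [0.5669, 0.0294, 0.053]
tool_rot: [3.141, -0.0, -2.939]
contact_force: [-1.4, -0.2, -3.8]
opening: 0.0399
grip_force: 30.0
```

Emit:
{"name": "carry_out", "arguments": {
  "commands": [
    [[-0.0006,0,0],0,0.1],
    [[0,0,0],0,0.1],
    [[0,0,0],0,0.1]
  ]
}}

```text
time: 14.32
tool_pos: [0.5675, 0.0295, 0.053]
tool_rot: [3.142, -0.0, -2.939]
contact_force: [-1.3, -0.1, -3.5]
opening: 0.0399
grip_force: 30.0
```

Emit:
{"name": "carry_out", "arguments": {
  "commands": [
    [[-0.0006,0,0],0,0.1],
    [[0,0,0],0,0.1],
    [[0,0,0],0,0.1]
  ]
}}

```text
time: 14.7
tool_pos: [0.5679, 0.0296, 0.053]
tool_rot: [3.141, -0.001, -2.939]
contact_force: [-3.2, -1.1, -2.4]
opening: 0.0398
grip_force: 30.0
```

Emit:
{"name": "carry_out", "arguments": {
  "commands": [
    [[-0.0006,0,0],0,0.1],
    [[0,0,0],0,0.1],
    [[0,0,0],0,0.1]
  ]
}}

```text
time: 15.08
tool_pos: [0.568, 0.0296, 0.0529]
tool_rot: [3.141, -0.002, -2.939]
contact_force: [-5.2, -1.5, -1.1]
opening: 0.0399
grip_force: 30.0
```

Emit:
{"name": "carry_out", "arguments": {
  "commands": [
    [[-0.0006,0,0],0,0.1],
    [[0,0,0],0,0.1],
    [[0,0,0],0,0.1],
    [[0,0,0],0,0.1]
  ]
}}

```text
time: 15.58
tool_pos: [0.5681, 0.0296, 0.0529]
tool_rot: [3.141, -0.003, -2.939]
contact_force: [-7.5, -2.4, 1.3]
opening: 0.0397
grip_force: 30.0
```

Emit:
{"name": "carry_out", "arguments": {
  "commands": [
    [[0,0,0],0,0.55],
    [[0,0,0],0,0.55],
    [[0,0,0],0,0.55],
    [[0,0,0],0,0.55]
  ]
}}

```text
time: 16.08
tool_pos: [0.5697, 0.0299, 0.0532]
tool_rot: [-3.142, 0.001, -2.939]
contact_force: [0.4, 0.2, 0.2]
opening: 0.0504
grip_force: 0.0
```

Run:
```python
from h import *
p=look('wrist','w4.png');print(robot.observe()['contact_force'])
```

```text
[-0.20620845 -0.07806229  0.44778468]
```

View pics/w4.png

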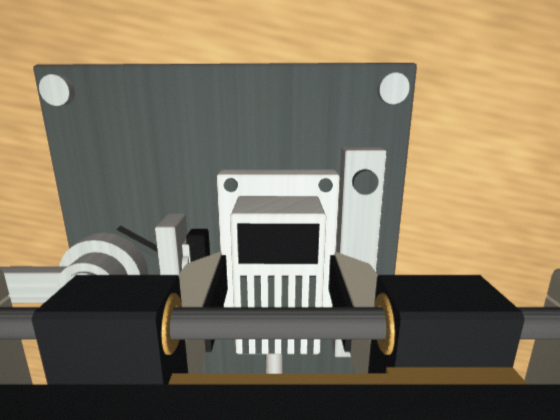

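The view shows the module released in the channel, the jaw bar at (363,215) with the flange just clear of it, and the pad at left (195,255), still open.

Emit:
{"name": "carry_out", "arguments": {
  "commands": [
    [[0,0,-0.02],0,0.55],
    [[0,0,-0.04],0,0.6],
    [[0,0,-0.06],0,0.6],
    [[0,-0.0468,0],0,0.6],
    [[0,-0.0468,0],0,0.6],
    [[0,-0.0468,0],0,0.6],
    [[0,-0.0468,0],0,0.6],
    [[0,0,0],0.1745,0.6],
    [[0,0,0],0.1745,0.6],
    [[0,0,0],0.1745,0.6],
    [[0,0,0],0.1745,0.6],
    [[0,0,0],0.1745,0.6],
    [[0,0,0],0.1745,0.6],
    [[0,0,0],0.1745,0.6],
    [[0,0,0],0.1745,0.6],
    [[0,0,0],0.1745,0.6],
    [[0,0,0],0,0.6]
  ]
}}

```text
time: 18.25
tool_pos: [0.6069, -0.1535, 0.173]
tool_rot: [3.142, -0.0, 1.775]
contact_force: [-0.3, -0.4, 0.4]
opening: 0.0554
grip_force: 0.0
```

Run:
```python
from h import *
p=look('wrist','w5.png');s=robot.observe();print(s['tool_pos'],s['tool_rot'],s['contact_force'],s['qpos'])
for n,z in (('lever_pin',.052),('lever_knob',.09)):
    for r in robot.tip_of(p,n)[:2]: print(n,r['p'],r['at'],ray(p,r['at'],z))
```

```text
[ 0.60691196 -0.15351512  0.17294051] [-3.14158436e+00 -1.14818612e-04  1.77695925e+00] [ 0.27785196 -0.59113996 -0.09804368] [-3.70137183e-01  5.84492473e-01  1.32810265e+00  9.73866929e-05
  1.22906705e+00 -5.76332741e-01]
lever_pin 0.92 [282.9, 71.5] [ 0.58938159 -0.05569186  0.052     ]
lever_knob 0.58 [282.0, 227.8] [ 0.60908005 -0.15442091  0.09      ]
```

View pics/w5.png

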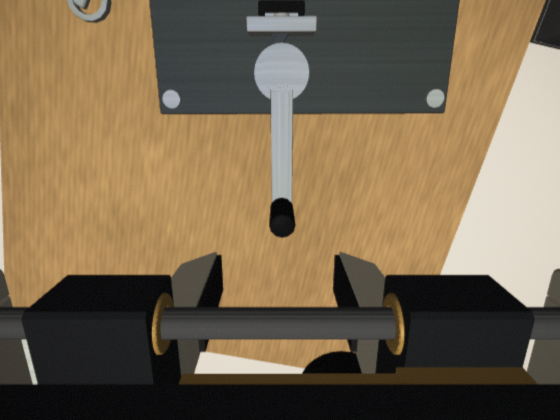

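The view shows the knob at (282,225) centred between the fingers, the lever arm running up to the pin at (283,72), and the path clear.

Emit:
{"name": "carry_out", "arguments": {
  "commands": [
    [[-0.001,0.002,0.04],0,0.6],
    [[0,0,0.04],0,0.6],
    [[0,0,0.02],0,0.6],
    [[0,0,0],0,0.6],
    [[0.0003,-0.008,0],0.08,0.6],
    [[0.0003,-0.008,0],0.08,0.6],
    [[0.0003,-0.008,0],0.08,0.6],
    [[0.0003,-0.008,0],0.08,0.6],
    [[0.0003,-0.008,0],0.08,0.6],
    [[0,0,0],0,0.6]
  ]
}}

```text
time: 19.65
tool_pos: [0.5704, -0.1548, 0.0746]
tool_rot: [3.138, 0.001, 1.375]
contact_force: [2.6, 0.3, -0.4]
opening: 0.0552
grip_force: 1.3
```

Emit:
{"name": "carry_out", "arguments": {
  "commands": [
    [[0.0003,-0.008,0],0.08,0.6],
    [[0.0003,-0.008,0],0.08,0.6],
    [[0.0003,-0.008,0],0.08,0.6],
    [[0.0003,-0.008,0],0.08,0.6],
    [[0.0003,-0.008,0],0.08,0.6],
    [[0,0,0],0,0.6]
  ]
}}

```text
time: 20.4
tool_pos: [0.5351, -0.1404, 0.0746]
tool_rot: [3.135, -0.001, 0.975]
contact_force: [6.3, -4.1, -3.9]
opening: 0.055
grip_force: 3.7
```

Emit:
{"name": "carry_out", "arguments": {
  "commands": [
    [[0.0003,-0.008,0],0.08,0.6],
    [[0.0003,-0.008,0],0.08,0.6],
    [[0.0003,-0.008,0],0.08,0.6],
    [[0.0003,-0.008,0],0.08,0.6],
    [[0.0003,-0.008,0],0.08,0.6],
    [[0,0,0],0,0.6]
  ]
}}

```text
time: 21.15
tool_pos: [0.5065, -0.1128, 0.0746]
tool_rot: [3.136, -0.001, 0.575]
contact_force: [2.6, -9.2, -0.8]
opening: 0.0553
grip_force: 4.3
```

Emit:
{"name": "carry_out", "arguments": {
  "commands": [
    [[0.0003,-0.008,0],0.08,0.6],
    [[0.0003,-0.008,0],0.08,0.6],
    [[0.0003,-0.008,0],0.08,0.6],
    [[0.0003,-0.008,0],0.08,0.6],
    [[0.0003,-0.008,0],0.08,0.6],
    [[0,0,0],0,0.6],
    [[0,0,0],0,0.6]
  ]
}}

```text
time: 22.02
tool_pos: [0.4906, -0.0738, 0.0734]
tool_rot: [3.141, -0.001, 0.176]
contact_force: [0.6, 0.5, -0.7]
opening: 0.0551
grip_force: 0.0
```

Run:
```python
from h import *
q=look('side');p=look('scene')
for r in robot.tip_of(q,'lever_knob')[:1]+robot.tip_of(p,'lever_knob')[:1]: print(r)
s=robot.observe();print(s['contact_force'],s['tool_pos'])
```

```text
{'at': [276.6, 242.1], 'p': 0.51}
{'at': [255.9, 182.7], 'p': 0.8}
[-0.35151479 -0.22657376  0.4878939 ] [ 0.4902683  -0.07381459  0.07304597]
```

Emit:
{"name": "carry_out", "arguments": {
  "commands": [
    [[0,0,-0.03],0,0.6],
    [[0,0,-0.05],0,0.6],
    [[0,0,-0.06],0,0.6],
    [[0,0,-0.06],0,0.6],
    [[-0.06,0,0],0,0.6],
    [[-0.06,0,0],0,0.6],
    [[0,0,0],0,0.6],
    [[0,0,0],0,0.6]
  ]
}}

```text
time: 23.22
tool_pos: [0.3724, -0.0946, 0.2735]
tool_rot: [3.141, -0.002, 0.173]
contact_force: [0.7, -0.3, -0.3]
opening: 0.055
grip_force: 0.0
```

Run:
```python
from h import *
p=look('scene');b=cv2.resize(np.array(p['pixels'][175:285,205:345,::-1]),(560,440),interpolation=2);cv2.imwrite('pics/s6.png',b)
r=robot.tip_of(p,'lever_knob')[0];k=ray(p,r['at'],.09);pin=np.array([.5894,-.0557]);d=k[:2]-pin
print(r,k,'angle',np.arctan2(-d[0],-d[1])+.203, np.hypot(*d)); s=robot.observe();print(s['tool_pos'],s['contact_force'])
```

```text
{'at': [256.1, 184.0], 'p': 0.93} [ 0.49759327 -0.07300767  0.09      ] angle 1.5874604115332855 0.09342392745648638
[ 0.37289257 -0.09449264  0.27312327] [ 0.59042114 -0.38869504 -0.5752927 ]
```

View pics/s6.png

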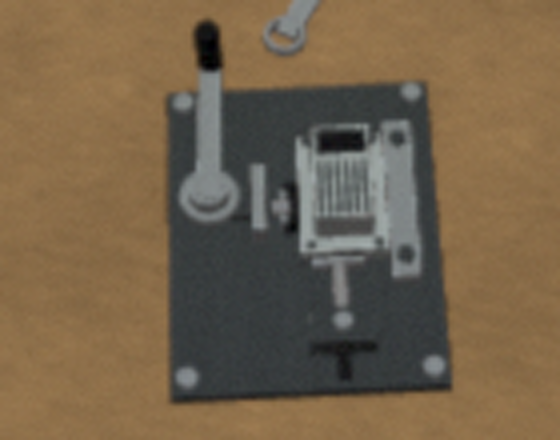

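The final crop shows the lever shut, with the knob at (207,45) and an angle of about 1.59 rad. The pad at (290,205) presses the module against the jaw bar at (402,200), and the module's end is at the stop plate at (340,258). Nothing touches the robot.

```bash
python3 -c "
from cell import robot
print(robot.hand_in())"
```

```text
the job is handed in; nothing more can be done
None
```

I handed the job in at about 23 s on the robot's clock: the module sits flat against the end stop (pushed at about 8 N), the lever snapped shut at about 1.59 rad with the pad on the module, and the robot is clear; the hand-in gave no verdict.

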